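# Lock the mould case with its hasp and drop pin

## Task

Lock the plywood mould case: swing the steel hasp, which leans back over the lid, forward over the front edge so that it hangs flat against the case with the staple sticking out through it. Then take the locking pin (the one in the rack with a straight round handle above a wide flat collar) and push it down through the staple loop, in front of the hasp, until its collar sits on the staple, and let go.

Things in the scene. Friction and masses are not known exactly. Their poses are not given: they have to be found in the camera images.
- hasp (a joint): Hasp angle. Steel plate 60 mm wide, 94 long, 4 thick, slot for the staple, hinged along the case's upper front edge. 0: hanging flat on the front; 1.57: level, pointing forward; 3.14: straight up; 3.55: its stop, where it rests at the start, leaning back over the lid, free end 86 mm above and 37 mm behind the hinge. 90 g, swings freely: once pushed forward past straight up it falls to 0 by itself.
- hasp_hinge (a point): Middle of the hinge line, 125 mm above the table. x: level, out of the case's front (away from the robot); y: along the hinge; z up. The case is a fixed box 180 (x) by 260 (y) by 130 mm high; its front lies 5 mm behind this point, its lid's top 5 mm above. A cork block 22 mm high lies on the lid about 135 mm behind and 90 mm to +y of this point.
- staple (a point): Middle of the staple's opening for the pin, 70 mm above the table, 32 mm in front of the hinge; axes as the hinge's. The staple is a level U of 6 mm round bar, 54 mm out from the case's front; its top is 3 mm above this point. Opening: 24 mm wide along y; along x from 29 mm behind this point (the hasp when down) to 11 mm in front (end bar). Free below, down to the table.
- pin_handle (a point): Middle of the locking pin's handle: upright wooden cylinder 28 mm across, 44 high. Below it a steel collar 40 mm across, 6 thick, then a 9 mm shaft 50 long (end 78 mm below this point). 80 g; z up. Hangs by its collar in a fixed rack 70 mm high, in one of 3 loose holes 75 mm apart along the pin's x; a ball-headed and a cone-headed tool fill the others. Lifts straight out.
Not all that is in view belongs to the job. Leave any pink or purple look-alike of the part that bears pin_handle alone.

How it is judged (in metres and radians):
On the way, in this order (a step that is already met when the one before it is completed fails the run):
1. the hasp hangs down over the staple (value of joint hasp below 0.17 rad), for 0.2 s.
2. the pin is through the staple loop (horizontal distance between pin_handle and staple below 0.02 m and z of pin_handle in the frame of staple below 0.04 m), for 0.2 s.
At the end, for the whole second after the job is handed in: The hasp hangs within 10 degrees of flat against the case's front; the pin stands in the staple loop, upright within 11 degrees, its handle's middle within 20 mm sideways of the staple's middle and 20 to 37 mm above it (31 mm when its collar sits on the bars), released and at rest (value of joint hasp below 0.17 rad and horizontal distance between pin_handle and staple below 0.02 m and z of pin_handle in the frame of staple between 0.02 and 0.037 m and angle between pin_handle's own z axis and vertical below 0.2 rad and linear speed of pin below 0.03 m/s); the robot touches nothing.
It also fails if it takes over 54 s, if anything falls off the work surface, if the arm or the gripper's body presses on something with over 40 N, if the wrist force passes 120 N, or if a joint passes its speed limit or range.

## Robot

A 6-joint arm with a two-finger parallel gripper is mounted at the origin on the work surface. World frame = base frame: x ahead of the robot, y to its left, z up, the work surface at z = 0. Lengths are in mm, angles in rad, forces in N, time in s.
With the tool pointing down it reaches from about 275 to 825 mm from the base axis. Payload 5.2 kg.
Tool frame: the origin (TCP) lies at the very end of the fingers, on their centre line; the grasp point (between the pads) lies 19 mm behind it; z points along the fingers, y is the direction in which the jaws open and shut (so a half turn about z gives the same grasp; the last joint's range is limited). The gripper opens to 93 mm and grips with 3 to 60 N. Pads are 15 mm wide; open, the fingers measure 128 mm over their backs; the gripper's body (75 mm by 188 mm) begins 65 mm behind the grasp point.
Start: joints at [0.978, 0.259, 1.535, -0, 1.348, -0.203], TCP at [208.981, 508.755, 218.653] pointing down, gripper open.
Joint ranges: [-3.14, 3.14], [-0.91, 2.08], [0.19, 2.58], [-1.22, 4.36], [0.22, 2.71], [-3.12, 3.12]. Speed limits (rad/s): [2.57, 2.57, 3.14, 3.14, 3.14, 3.14].

## Interface

Orientations are given as [roll, pitch, yaw] about the fixed x, y, z axes, in that order (R = Rz(yaw) Ry(pitch) Rx(roll)).
In Python, from bench import robot gives the robot as it stands. The module is installed in compiled form; this text tells all that it offers. Calls block until the motion is done:
- robot.move_ptp(position, orientation): joint-space move of the TCP to a pose.
- robot.move_linear(position, ori=None, speed=150, f_stop=None): straight line of the TCP; ori=None keeps the orientation; speed is the mean speed in mm/s. With f_stop (N) it stops when the force on the tool has changed by that much, and returns True; else False.
- robot.move_j(angles): joint-space move.
- robot.move_gripper(opening): opening from 0.0 (shut) to 1.0 (fully open); the grip force is fixed at half the most; returns when the fingers have stopped.
- robot.sleep(seconds).
- robot.inverse_kinematics(position, orientation): joint angles nearest the present ones, or None.
- robot.get_image(name): name is "scene" or "top" or "wrist"; returns a dict with "img" (480x640x3 uint8, blue, green, red), "fovy" (degrees; the focal length in pixels is half the picture's height over the tangent of half this angle, whatever the lens; pixels are square), "cx", "cy" (the principal point, pixels), "k1" (the pictures are not rectified: a ray, as slopes to the right and down, at radius r is drawn at 1 + k1 r^2 times it, then the intrinsics apply), "eye" and "orientation" of the camera in the world. Camera axes: x right, y down, z forward; pixel columns grow to the right and rows downward; lengths in mm; the calibration is good to about 2 mm. A picture is of the moment at which its call begins. There is no depth.
A pose or a line that the arm cannot do raises robot.MotionError and nothing moves.
- robot.hand_in(): hands the job in, once; it reports no verdict.
Readings, each from a call of its own:
- robot.current_t(): time.
- robot.current_qpos(): joint angles.
- robot.current_joint_vel(): joint speeds.
- robot.current_joint_efforts(): joint torques, N m.
- robot.current_tcp_pos(): TCP position.
- robot.current_eef_rot(): TCP orientation.
- robot.current_contact_force(): force on the tool from outside, world axes, zero at the start.
- robot.current_ft_torque(): the same for the moment, N m.
- robot.current_gripper_width(): opening from 0.0 (shut) to 1.0 (fully open).
Only numpy, scipy, OpenCV 4.12 (cv2) and the standard library are available. Lean on these libraries where they do the work, as an engineer would, in place of code of your own. Each camera call takes 0.05 s, during which the arm holds its last target. There are 200 camera calls.

## Working session

There is one attempt and no reset: what is moved stays moved. The work goes in short steps, each a Python script; the robot and the scene stay as the last script left them, time stands still between calls to the robot, and variables do not carry over. Pictures are saved under pics/ and viewed, on a budget of 10 in all, crops included, one or two more only if the job needs it, and the job is handed in when it is done.

```bash
mkdir -p pics; cat > h.py <<'E'
from bench import robot
import numpy as np, cv2, pickle
from scipy.spatial.transform import Rotation as R
def shot(name, fn):
    d=robot.get_image(name); cv2.imwrite(f'pics/{fn}.png',d['img']); pickle.dump(d,open(f'pics/{fn}.pkl','wb')); return d
def load(fn): return pickle.load(open(f'pics/{fn}.pkl','rb'))
def cam(d):
    f=240/np.tan(np.radians(d['fovy'])/2)
    o=np.array(d['orientation'],float)
    M=R.from_euler('xyz',o).as_matrix() if o.shape==(3,) else (o if o.shape==(3,3) else None)
    return f,M,np.array(d['eye'],float)
def ray(d,u,v):
    f,M,e=cam(d); K=np.array([[f,0,d['cx']],[0,f,d['cy']],[0,0,1]])
    p=cv2.undistortPoints(np.array([[[u,v]]],float),K,np.array([d['k1'],0,0,0.]))[0,0]
    r=M@np.array([p[0],p[1],1]); return e,r/np.linalg.norm(r)
def onz(d,u,v,z):
    e,r=ray(d,u,v); return e+r*(z-e[2])/r[2]
def tri(*obs):
    A=np.zeros((3,3));b=np.zeros(3); L=[ray(*o) for o in obs]
    for e,r in L:
        P=np.eye(3)-np.outer(r,r); A+=P;b+=P@e
    x=np.linalg.solve(A,b); return x,[np.linalg.norm(np.cross(x-e,r)) for e,r in L]
def proj(d,p):
    f,M,e=cam(d); c=M.T@(np.array(p)-e); s=c[:2]/c[2]; s=s*(1+d['k1']*(s@s)); return s*f+[d['cx'],d['cy']]
E
python3 - <<'E'
from h import *
for n in ('scene','top','wrist'):
    d=shot(n,n+'0'); print(n,{k:v for k,v in d.items() if k!='img'})
print(robot.current_t(),robot.current_tcp_pos(),robot.current_eef_rot())
E
```

```text
scene {'fovy': 56.28232010505412, 'cx': 319.70458529378925, 'cy': 243.40593195964487, 'k1': 0.038770796471964596, 'eye': array([1140.69703204, -149.46468189,  618.57987457]), 'orientation': array([-2.26268646,  0.00514087,  1.48123967])}
top {'fovy': 52.58757462681598, 'cx': 322.79147640554334, 'cy': 239.62174654677003, 'k1': -0.07042344959661412, 'eye': array([447.20155724, -68.36171618, 924.35771066]), 'orientation': array([-3.01299805, -0.01530455, -1.57337601])}
wrist {'fovy': 68.32341637200003, 'cx': 313.8759952417517, 'cy': 242.1595765360837, 'k1': -0.05800586193207463, 'eye': array([138.09908624, 537.05083942, 383.51747028]), 'orientation': array([2.86046668, 0.00295289, 1.18123754])}
0.15 [208.76474257 508.41551725 218.04162526] [-3.14026877e+00 -2.63661417e-04  2.75179295e+00]
```

View pics/scene0.png

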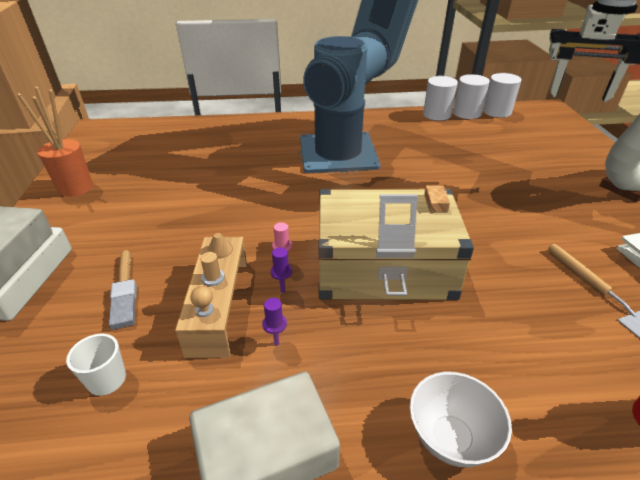

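View pics/top0.png

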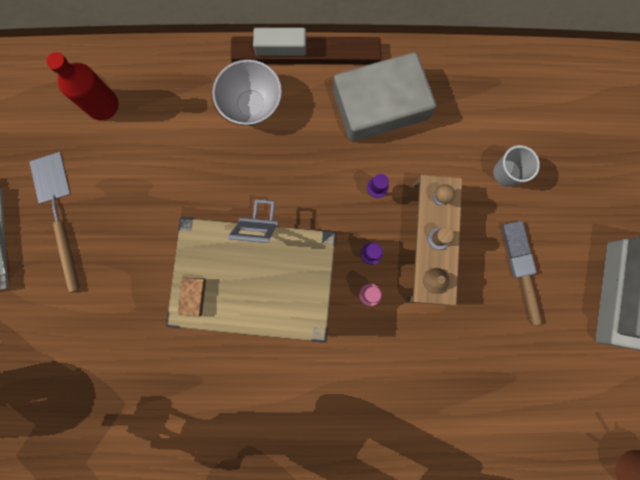

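The scene view shows the case at (390,245), with the hasp leaning back at (397,222) and the staple at (395,283). The rack holds a cone head at (219,243), a straight cylinder at (210,266) and a ball head at (201,298). Purple and pink look-alikes stand at (281,262), (274,315) and (281,236). The middle rack tool fits the description: a straight cylinder above a collar, in wood colour. I'll confirm it in one enlarged composite.

```bash
python3 - <<'E'
from h import *
s=load('scene0')['img'];t=load('top0')['img']
def c(im,x,y,w,h,k): return cv2.resize(im[y:y+h,x:x+w],None,fx=k,fy=k,interpolation=cv2.INTER_CUBIC)
a=c(s,180,225,80,60,5);b=c(t,405,170,80,60,5)
e=c(s,360,185,80,60,5)
e=c(s,350,190,100,110,2.7);f=c(t,215,190,80,60,5)
o=np.zeros((600,800,3),np.uint8)
o[:300,:400]=a;o[:300,400:]=b;o[300:597,:270]=e[:297];o[300:600,400:]=f
cv2.imwrite('pics/comp.png',o)
E
```

```text
(no output)
```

View pics/comp.png

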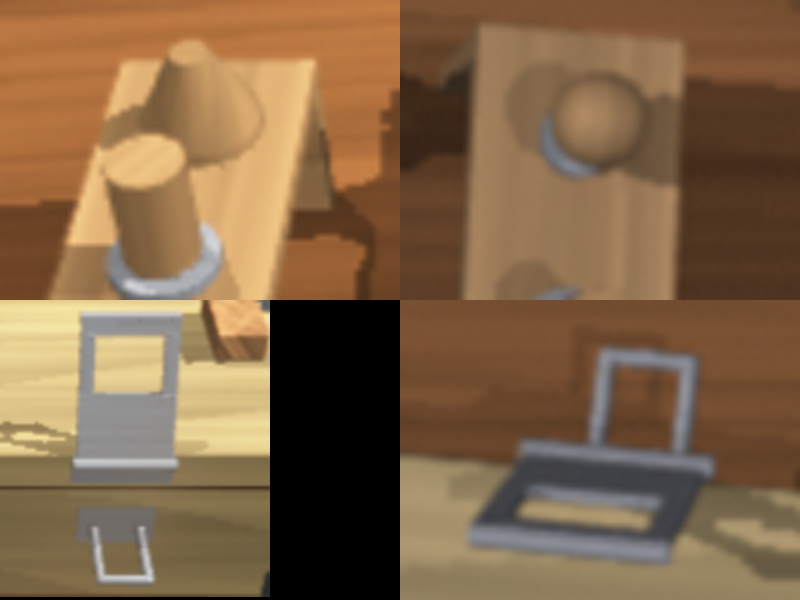

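The crop confirms it: the tool at scene (210,266) is a straight cylinder with a wide steel collar, and its neighbours are a cone and a ball. Next I'll measure.

```bash
python3 - <<'E'
from h import *
s=load('scene0');t=load('top0')
np.set_printoptions(precision=1,suppress=True)
S=lambda x,y:(s,350+x/2.7,190+(y-300)/2.7)
T=lambda x,y:(t,215+(x-400)/5,190+(y-300)/5)
print('endbar tri',*tri(S(126,578),T(648,357)),'onz',onz(*S(126,578),70),onz(*T(648,357),70))
print('hinge tri',*tri(S(125,463),T(616,457)),'onz',onz(*S(125,463),129),onz(*T(616,457),129))
a,b=onz(*T(520,447),129),onz(*T(713,465),129);print('hinge dir top',a,b,np.linalg.norm(a-b),np.degrees(np.arctan2(*(a-b)[[0,1]])))
a,b=onz(*S(73,463),127),onz(*S(178,463),127);print('hinge dir scene',a,b,np.linalg.norm(a-b))
a,b=onz(t,180,218,130),onz(t,335,235,130);print('front edge',a,b,np.linalg.norm(a-b),np.degrees(np.arctan2(*(a-b)[[0,1]])))
print('hasp end tri',*tri(S(131,317),T(568,552)))
# pin
for im,n in((s,'s'),(t,'t')):pass
print('pin top s',onz(s,180+147/5,225+160/5,120))
tt=t['img'][225:252,425:462]; cv2.imwrite('pics/c2.png',np.hstack([cv2.resize(tt,None,fx=10,fy=10,interpolation=cv2.INTER_CUBIC), cv2.resize(t['img'][175:310,405:475],None,fx=4,fy=4)[:270]]))
for p in ((420,177),(462,178),(457,304),(414,302)): print('rack corner',onz(t,*p,70))
for p in ((379,184),(373,252),(371,294)): print('decoy',onz(t,*p,100))
E
```

```text
endbar tri [626.3  22.8  72.7] [np.float64(0.7572651439405792), np.float64(0.7572651439405255)] onz [623.9  24.4  70. ] [626.8  22.3  70. ]
hinge tri [580.9  26.9 127.7] [np.float64(0.5000552311706469), np.float64(0.500055231170637)] onz [582.4  26.9 129. ] [580.6  26.2 129. ]
hinge dir top [583.9  58.2 129. ] [577.9  -6.  129. ] 64.43194308507057 5.430475186180925
hinge dir scene [577.   -4.5 127. ] [583.2  60.3 127. ] 65.15502638605284
front edge [586.3 156.4 130. ] [ 557.6 -101.   130. ] 258.99187612537077 6.358642943888178
hasp end tri [538.9  31.3 208. ] [np.float64(0.6375488753046336), np.float64(0.6375488753045607)]
pin top s [ 559.  -285.8  120. ]
rack corner [ 672.3 -258.7   70. ]
rack corner [ 670.9 -336.    70. ]
rack corner [ 443.1 -318.    70. ]
rack corner [ 447.1 -241.6   70. ]
decoy [ 651.5 -179.5  100. ]
decoy [ 532.4 -167.1  100. ]
decoy [ 460.9 -162.6  100. ]
```

View pics/c2.png

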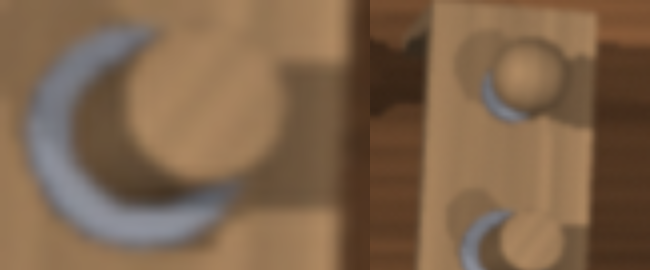

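The enlarged top view shows the pin's handle disc at (445.7,235.3), with its collar offset to the left by parallax. The hinge-to-end-bar distance and hasp tip height match the given sizes. Now I'll triangulate the pin and swing the hasp.

```bash
cat >> h.py <<'E'
YC=-0.108  # case yaw
CX=np.array([np.cos(YC),np.sin(YC),0]);CY=np.array([-np.sin(YC),np.cos(YC),0])
HINGE=np.array([580.5,26.7,125.]);STAPLE=np.array([612.6,23.5,70.])
E
python3 - <<'E'
from h import *
np.set_printoptions(precision=2,suppress=True)
s=load('scene0');t=load('top0')
print('pin',*tri((s,209.4,257),(t,445.7,235.3)),onz(t,445.7,235.3,120))
loc=lambda x,y,z: HINGE*[1,1,0]+x*CX+y*CY+[0,0,z]
for yaw in (YC,YC+np.pi):
    print(yaw,robot.inverse_kinematics(loc(-85,0,260),[np.pi,0,yaw]),robot.inverse_kinematics([558,-287,84],[np.pi,0,yaw]))
yaw=YC+np.pi; o=[np.pi,0,yaw]
robot.move_gripper(0.0)
robot.move_ptp(loc(-88,0,260),o)
robot.move_linear(loc(-88,0,156),speed=150)
print(robot.current_tcp_pos(),robot.current_contact_force())
print(robot.move_linear(loc(18,0,156),speed=80,f_stop=20),robot.current_tcp_pos())
robot.move_linear(loc(-30,0,260),speed=200)
print(robot.current_t()); shot('scene','scene1')
cv2.imwrite('pics/s1c.png',cv2.resize(load('scene1')['img'][170:310,300:480],None,fx=3,fy=3))
E
```

```text
pin [ 558.4  -287.09  119.77] [np.float64(1.160141773044299), np.float64(1.1601417730441625)] [ 558.41 -288.23  120.  ]
-0.108 [-0.15  0.14  1.59 -0.    1.42  1.53] [-0.65  0.51  1.51 -0.    1.12  1.03]
3.033592653589793 [-0.15  0.14  1.59  0.    1.42 -1.62] [-0.65  0.51  1.51  0.    1.12 -2.12]
[493.62  36.31 156.71] [-0.01  0.7   0.02]
False [598.03  24.87 156.1 ]
6.6333
```

View pics/s1c.png

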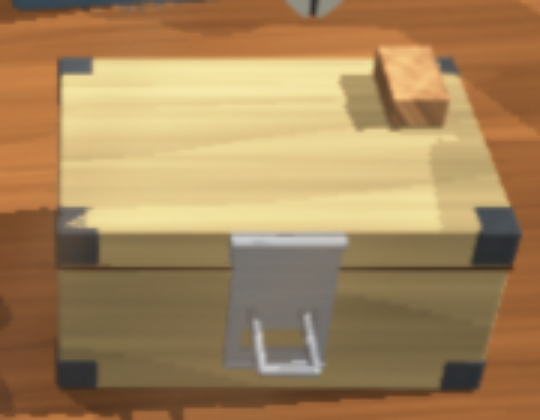

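The hasp hangs flat, with the staple sticking out through its slot (end bar at scene (397,293)). The pin's top triangulates to z=119.8 against an expected 120, so I'll grasp it.

```bash
python3 - <<'E'
from h import *
np.set_printoptions(precision=2,suppress=True)
o=[np.pi,0,YC+np.pi]
robot.move_gripper(0.65)
P=np.array([558.4,-287.3,0])
robot.move_ptp(P+[0,0,200],o)
print(robot.move_linear(P+[0,0,85],speed=120,f_stop=15),robot.current_tcp_pos())
robot.move_gripper(0.0); print('w',robot.current_gripper_width()*93)
f0=np.array(robot.current_contact_force())
robot.move_linear(P+[0,0,240],speed=130)
print('w',robot.current_gripper_width()*93,f0,robot.current_contact_force())
robot.move_ptp([*STAPLE[:2],210],o)
robot.move_linear([*STAPLE[:2],167],speed=150); robot.sleep(.3)
print(robot.current_tcp_pos(),robot.current_t())
a=shot('scene','s2')['img'];b=shot('top','t2')['img'];w=shot('wrist','w2')['img']
q=lambda im,x,y:cv2.resize(im[y:y+120,x:x+160],(400,300),interpolation=cv2.INTER_CUBIC)
cv2.imwrite('pics/comp2.png',np.vstack([np.hstack([q(a,320,195),q(b,190,150)]),np.hstack([cv2.resize(w,(400,300)),np.zeros((300,400,3),np.uint8)])]))
E
```

```text
False [ 559.   -287.6    85.91]
w 27.47373969138961
w 27.68388642292328 [-0.85 -0.2   1.39] [ 0.32 -1.1  -1.26]
[613.15  23.38 168.04] 13.9917
```

View pics/comp2.png

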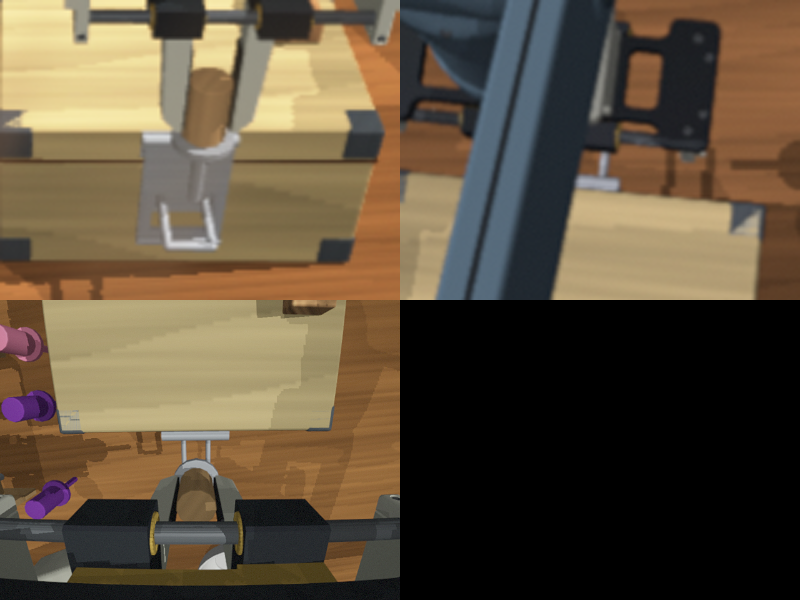

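The wrist and scene views show the pin held between the fingers. Its shaft tip is at scene crop (197,197), above the staple at crop (190,225). I'll compare it with the projection of an upright pin.

```bash
python3 - <<'E'
from h import *
np.set_printoptions(precision=1,suppress=True)
s=load('s2'); d=np.array([613.15,23.38])
for n,z,m in(('top',202,(211,78)),('collar top',158,(206,140)),('tip',102,(196,197))):
    px=np.array([320+m[0]/2.5,195+m[1]/2.5]); pr=proj(s,[*d,z]); q=onz(s,*px,z)
    print(n,px,pr,q)
print('endbar',onz(s,320+190/2.5,195+244/2.5,70),'expect',STAPLE+14*CX, proj(s,STAPLE+14*CX), proj(s,STAPLE))
a=s['img'];w=load('w2')['img']
q=lambda im,x,y,ww,hh:cv2.resize(im[y:y+hh,x:x+ww],(400,600),interpolation=cv2.INTER_CUBIC)
im=a.copy()
cv2.imwrite('pics/comp3.png',np.hstack([q(a,375,215,54,81),q(w,250,195,120,180)]))
for n,z in(('collar',152),('stapleend',70)):
    print(n,proj(load('w2'),[*(d if n=='collar' else (STAPLE+14*CX)[:2]),z]))
print('staple roots w',[proj(load('w2'),STAPLE-31*CX+k*CY) for k in(-15,15)],[proj(load('w2'),STAPLE+k*CY) for k in(-15,15)])
E
```

```text
top [404.4 226.2] [403.5 227.1] [611.2  25.3 202. ]
collar top [402.4 251. ] [400.3 249.2] [617.9  25.7 158. ]
tip [398.4 273.8] [396.6 274.9] [610.9  26.9 102. ]
endbar [622.9  23.5  70. ] expect [626.5  22.   70. ] [395.6 294.2] [394.7 288.2]
collar [315.5 284.6]
stapleend [315.2 259.4]
staple roots w [array([295.4, 202.6]), array([335.3, 202.6])] [array([295.9, 242.3]), array([334.6, 242.3])]
```

View pics/comp3.png

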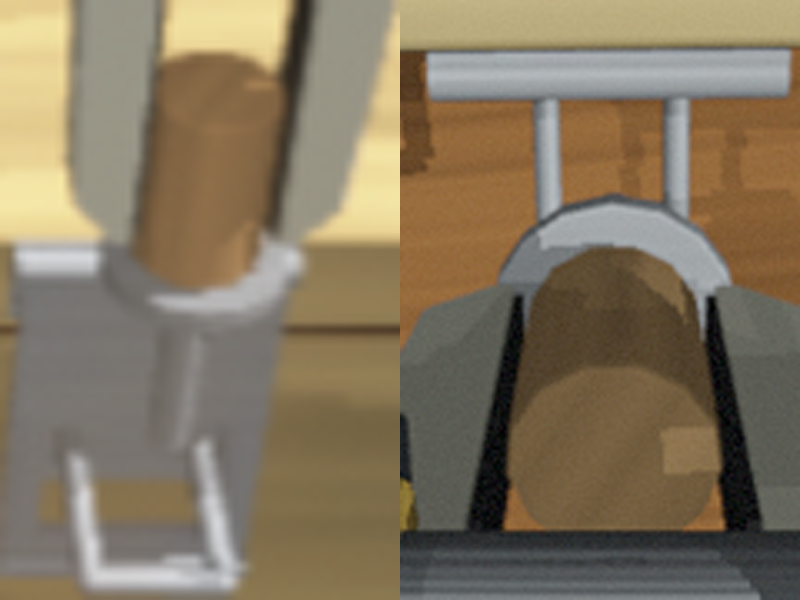

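The pin hangs upright. In the wrist view the staple legs at columns 294 and 333 are centred at 313.6, and the collar is at 314.2, so y agrees to under 1 mm. The remaining uncertainty in x is about 2 mm, so I'll aim 3 mm back, where there is more room, and insert with a force stop.

```bash
python3 - <<'E'
from h import *
np.set_printoptions(precision=2,suppress=True)
g=STAPLE-3*CX
robot.move_linear([*g[:2],164],speed=60)
r=robot.move_linear([*g[:2],87],speed=50,f_stop=8)
print(r,robot.current_tcp_pos(),robot.current_contact_force(),robot.current_t())
a=shot('scene','s3')['img']; w=shot('wrist','w3')['img']
q=lambda im,x,y,ww,hh:cv2.resize(im[y:y+hh,x:x+ww],(400,600),interpolation=cv2.INTER_CUBIC)
cv2.imwrite('pics/comp4.png',np.hstack([q(a,365,215,66,99),q(w,250,170,120,180)]))
E
```

```text
True [609.48  23.82  88.13] [-1.11 -0.78  4.12] 15.8333
```

View pics/comp4.png

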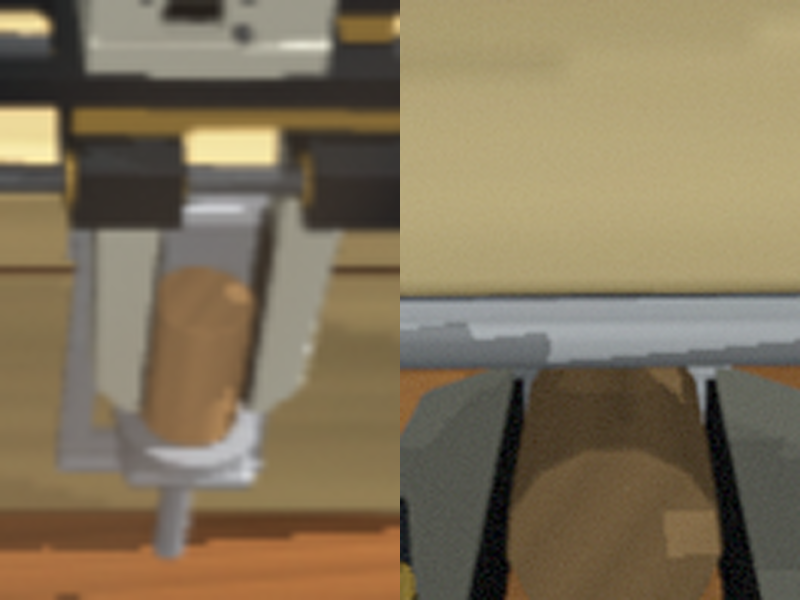

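The pin is through the loop, with the collar on the bars at scene crop (190,450) and the shaft below at (172,520). The stop at TCP z=88.1 matches the expected seating height. I'll release and retreat.

```bash
python3 - <<'E'
from h import *
np.set_printoptions(precision=1,suppress=True)
robot.move_gripper(0.5)
p=np.array(robot.current_tcp_pos())
robot.move_linear([p[0],p[1],240],speed=120)
robot.move_linear([p[0]-180,p[1]+150,330],speed=250); robot.sleep(.3)
print(robot.current_t(),robot.current_contact_force())
a=shot('scene','s4');b=shot('top','t4')
q=lambda im,x,y,ww,hh:cv2.resize(im[y:y+hh,x:x+ww],(400,600),interpolation=cv2.INTER_CUBIC)
cv2.imwrite('pics/comp5.png',np.hstack([q(a['img'],365,215,66,99),q(b['img'],230,160,66,99)]))
c=STAPLE-3*CX
for d in(a,b): print([proj(d,[*c[:2],z]) for z in(123,101,79)])
E
```

```text
19.3667 [0.2 0.2 0.3]
[array([397.7, 264. ]), array([396.3, 273.8]), array([395. , 283.2])]
[array([260.3, 204.9]), array([261.7, 207.4]), array([263.1, 209.9])]
```

View pics/comp5.png

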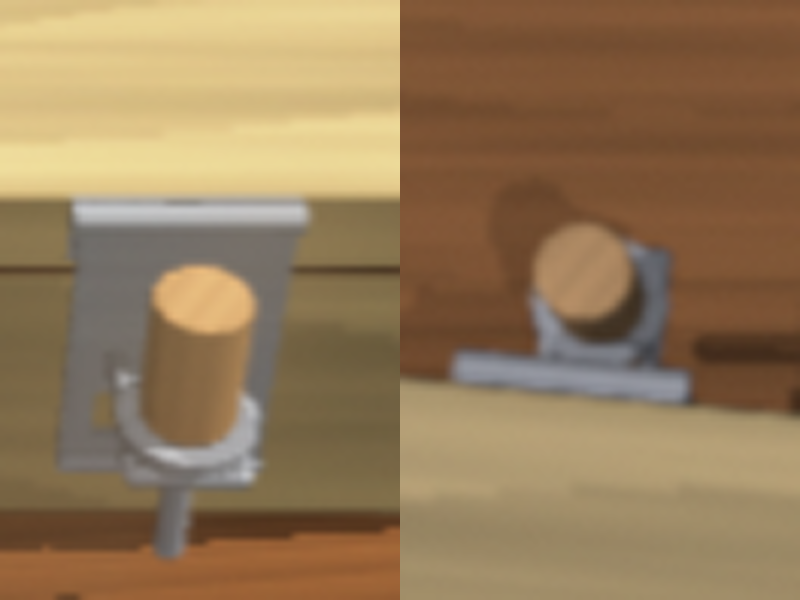

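The pin stands upright in the loop. Its top is at scene (398.7,264.5) and top (260.5,204.9), against projections of (397.7,264.0) and (260.3,204.9). The hasp is flat and the arm is clear, so I'll hand in.

```bash
python3 -c "
from h import *
robot.hand_in(); print(robot.current_t())"
```

```text
the job is handed in; nothing more can be done
the job is handed in; nothing more can be done
```

The case is locked and the job is handed in, with the robot clock at about 19.4 s of the 54 s allowed; `hand_in` gives no verdict. I swung the hasp forward with closed fingers and it fell flat over the staple. I then lifted the cylinder-handled pin from the rack's middle hole, pushed it down through the loop until the force stop, released it and backed the arm clear.

- **Last checks:** The stop came at TCP z = 88.1 mm, which puts the handle's middle at about 100 mm; 101 mm is expected with the collar seated. After release, the top of the handle lay within about 1 px of the position expected for an upright pin, in both the scene and top views. The force on the tool was near zero and the hasp looked flat.
- **Disagreement:** The scene and top cameras differed by about 2–3 mm on the staple's position, which is about the calibration error. Because of that I placed the pin 3 mm towards the case from the staple's middle, which is within the 20 mm allowed.
- **Not checked directly:** I had no reading of the hasp's angle or the pin's tilt, so both were judged from the pictures only.

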